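# Change over two roll-top stores: shut over the cast, open for the ring

### The job

Two roll-top stores on the bench stand half open. Roll the slatted door fully shut over the plaster dental cast so that no dust gets at it, and roll the other store's door fully open so that the steel casting ring in it can be taken next. Leave the cast and the ring standing where they are, and let go of the doors.

Things in the scene. Friction and masses are not known exactly. Their poses are not given: they have to be found in the camera images.
- cast_store: roll-top store fixed to the worktop, grey cheeks, aluminium slatted door, a white plaster dental cast inside. 226 mm deep (x), 198 wide (y), 156 high; inside 150 wide, floor 12 mm up. Origin: centre of the underside; -x is the open front, z up. The door rolls on a circle about the line along y 45 mm above the origin; slats' outer face at 103 mm radius. A black pull stands out of the door at y = 0 (see the joint).
- ring_store: roll-top store fixed to the worktop, grey cheeks, aluminium slatted door, a grey steel casting ring inside. 226 mm deep (x), 198 wide (y), 156 high; inside 150 wide, floor 12 mm up. Origin: centre of the underside; -x is the open front, z up. The door rolls on a circle about the line along y 45 mm above the origin; slats' outer face at 103 mm radius. A black pull stands out of the door at y = 0 (see the joint).
- cast_store_door (a joint): Cast store door's angle q on its track: 0 fully shut (stop), 1.4 rad fully open, up and back (stop). Stays where left; 2-3 N at the pull moves it. Pull: roller 22 mm dia, 20 mm long along y, on a 10 mm wide stem; centre in the store's frame (-0.137 cos a, 0, 0.045 + 0.137 sin a) m, a = 0.209 + q. Pinched from above on its flat ends it pivots in the fingers: no need to tilt.
- ring_store_door (a joint): Ring store door's angle q on its track: 0 fully shut (stop), 1.4 rad fully open, up and back (stop). Stays where left; 2-3 N at the pull moves it. Pull: roller 22 mm dia, 20 mm long along y, on a 10 mm wide stem; centre in the store's frame (-0.137 cos a, 0, 0.045 + 0.137 sin a) m, a = 0.209 + q. Pinched from above on its flat ends it pivots in the fingers: no need to tilt.
- cast: white plaster cast of a toothed jaw, 53x71x27 mm, standing on the floor of one store; origin: centre of its underside. Tells which store is to be shut; not to be handled.
- ring: plain grey steel cylinder (casting ring), 55 mm diameter, 55 mm high, standing on the floor of the other store; origin: centre of its underside. Not to be handled.

How it is judged:
By the outcome, as a careful person would: the job done as asked, in the order asked, and still so for the second after the job is handed in, with the robot touching nothing.
It also fails if it takes over 45 s, if anything falls off the work surface, if the arm or the gripper's body presses on something with over 40 N, if the wrist force passes 120 N, or if a joint passes its speed limit or range.

### The arm

A 6-joint arm with a two-finger parallel gripper is mounted at the origin on a cart in front of the work surface, level with it; the furniture and walls round the work are solid. World frame = base frame: x ahead of the robot, y to its left, z up, the work surface at z = 0. Lengths are in m, angles in degrees, forces in N, time in s.
With the tool pointing down it reaches from about 0.25 to 0.725 m from the base axis. Payload 9.7 kg.
Tool frame: the origin (TCP) lies midway between the tips of the shut fingers; the grasp point (between the pads) lies 19 mm behind it; z points along the fingers, y is the line along which they close (so a half turn about z gives the same grasp; the last joint's range is limited). The gripper opens to 85 mm and grips with 20 to 120 N. Pads are 22 mm wide; open, the fingers measure 114 mm over their backs; the gripper's body (76 mm by 85 mm) begins 54 mm behind the grasp point. The pads swing forward as they close: fully open they stand 13 mm farther back than shut.
Start: joints at [69.786, 4.979, 10.078, 95.1, 0, 90], TCP at [0.19, 0.516, 0.231] pointing down, gripper open.
Joint ranges: [-179.16, 179.16], [-48.56, 103.87], [-65.8, 70.77], [-126.05, 130.52], [-82.76, 87.17], [-180, 180]. Speed limits (degrees/s): [127.2, 127.2, 147.25, 180, 180, 180].

### API

Orientations are given as [roll, pitch, yaw] about the fixed x, y, z axes, in that order (R = Rz(yaw) Ry(pitch) Rx(roll)).
In Python, from workcell import bot gives the robot as it stands. The module is installed in compiled form; this text tells all that it offers.
- The arm moves only by the tool send_rows, never from a script. Its argument "moves" is one flat list of numbers, 7 for each row, row after row: the shift along the world's x, y, z normalised to -1 to 1, where 1 is 0.025 m, then the turn, a rotation vector about the world's x, y, z normalised to -1 to 1, where 1 is 0.15 rad, then the closure, from -1 (fully open) to 1 (shut), so that 0 is half open. A call has 1 to 8 rows; each row shifts and turns the commanded pose from where the row before left it; what a row does not reach is not made up. A row lasts 1/8 s, in which the tool goes at most 62.5 mm and 10.7 degrees, less where a joint would pass 70% of its speed; a pose out of reach is approached as far as the arm can. A call with a number of a shift or a turn outside -1 to 1 is refused whole. A call with a gripper value outside its range is refused whole. The fingers move at their own pace and stop on an object; "squeeze" is the grip in N (left out, the last holds). Time passes only in rows, so rows that do not move let the fingers close. It gives the time, the measured TCP pose, the force, the opening and the grip force at its end, in the units of the state.
- bot.get_obs(): the state, without advancing time (a new reading comes with each control period).
- bot.camera(name): name is "scene" or "top"; returns a dict with "color" (420x560x3 uint8, red, green, blue), "camera_matrix" (3x3 intrinsics, pixels), "D" ([k1, k2, p1, p2, k3] as OpenCV has them; the pictures are not rectified), "R" (3x3) and "t" (3): a world point X has camera coordinates R X + t. Camera axes: x right, y down, z forward; pixel columns grow to the right and rows downward; lengths in m; the calibration is good to about 2 mm. A picture is of the moment at which its call begins. There is no depth.
- bot.job_done(): hands the job in; it is judged then, once.
Trained networks look in the newest picture that a camera, given by its name, has taken for a name from the list of things; names that differ only in an ending like _2 or _b are one class to them, and where a whole thing is asked for, a point or a joint stands for the part that bears it (a point fixed in the world has none). Each returns a list of dicts, best first, with "p" (0 to 1); they miss things now and then, are a little off and sometimes report something else, mostly with a low value. They report only what shows in the picture. A call takes as long as a camera call.
- bot.boxes_of(camera, query): "extent" ([left, top, right, bottom] in pixels, round what is visible of it).
- bot.trace(camera, query): "region" (420x560 bool, what is visible of it) and "extent" ([left, top, right, bottom] in pixels, round what is visible of it).
- bot.landmark_of(camera, query): "pixel" ([column, row] in pixels: a listed point, or the origin of a listed thing).
The state is a dict: "time": time; "q": joint angles; "qd": joint speeds; "joint_efforts": joint torques, N m; "ee_pos": TCP position; "tcp_rot": TCP orientation; "wrist_force": force on the tool from outside, world axes, zero at the start; "torque": the same for the moment, N m; "opening": finger opening in m; "grasp_force": force on a finger pad.
Only numpy, scipy, OpenCV 4.12 (cv2) and the standard library are available. Lean on these libraries where they do the work, as an engineer would, in place of code of your own. Each camera call takes 0.05 s, during which the arm holds its last target. There are 200 camera calls.

## Working session

There is one attempt and no reset: what is moved stays moved. The work goes in short steps, Python scripts to look and compute and a tool call to move; the robot and the scene stay as the last step left them, time stands still between calls to the robot, and variables do not carry over. Pictures are saved under pics/ and viewed, at most 10 in all, crops included, and the job is handed in when it is done.

Besides the shell and the picture viewer there is one more tool, called by a JSON object that holds its "method" and its "body", one argument or row to a line. send_rows: Moves the arm, as the interface text tells. Its arguments: {"type":"object","properties":{"moves":{"type":"array"},"squeeze":{"type":"number"}},"required":["moves"]}

```bash
mkdir -p pics; python3 - <<'E'
from workcell import bot
import cv2
for c in ("scene","top"):
    o=bot.camera(c); cv2.imwrite(f"pics/{c}0.png",o["color"][:,:,::-1])
    print(c,o["camera_matrix"].round(1).tolist(),o["D"],o["R"].round(3).tolist(),o["t"].round(3))
    for n in ("cast_store","ring_store","cast","ring","cast_store_door","ring_store_door"):
        print(n,[(d["pixel"],round(d["p"],2)) for d in bot.landmark_of(c,n)][:3],[(d["extent"],round(d["p"],2)) for d in bot.boxes_of(c,n)][:3])
print(bot.get_obs())
E
```

```text
scene [[525.0, 0.0, 286.6], [0.0, 525.0, 208.0], [0.0, 0.0, 1.0]] [-0.02706873  0.          0.          0.          0.        ] [[-0.488, -0.873, 0.003], [-0.429, 0.237, -0.871], [0.76, -0.426, -0.491]] [0.272 0.291 0.544]
cast_store [([197.2, 237.7], 0.83), ([385.0, 199.8], 0.52)] [([124.8, 145.8, 273.3, 275.7], 0.62)]
ring_store [([362.3, 198.9], 0.81)] [([295.2, 117.5, 429.9, 233.9], 0.63)]
cast [([211.3, 239.5], 0.84)] [([193.4, 221.7, 233.3, 249.2], 0.77)]
ring [] [([373.6, 172.3, 403.8, 211.8], 0.82)]Traceback (most recent call last):
  File "<stdin>", line 7, in <module>
ValueError: it knows: cast, cast_store, ring, ring_store
```

```bash
python3 - <<'E'
from workcell import bot
import cv2
c="top"
o=bot.camera(c); cv2.imwrite(f"pics/{c}0.png",o["color"][:,:,::-1])
print(c,o["camera_matrix"].round(1).tolist(),o["D"],o["R"].round(3).tolist(),o["t"].round(3))
for n in ("cast_store","ring_store","cast","ring"):
        print(n,[(d["pixel"],round(d["p"],2)) for d in bot.landmark_of(c,n)][:3],[(d["extent"],round(d["p"],2)) for d in bot.boxes_of(c,n)][:3])
E
```

```text
top [[479.9, 0.0, 277.5], [0.0, 479.9, 209.1], [0.0, 0.0, 1.0]] [-0.11791605  0.          0.          0.          0.        ] [[0.284, -0.959, -0.013], [-0.764, -0.218, -0.608], [0.58, 0.182, -0.794]] [-0.162  0.476  0.609]
cast_store [([225.8, 186.8], 0.78), ([398.5, 260.7], 0.66)] [([164.2, 109.8, 275.0, 233.6], 0.72)]
ring_store [([379.7, 240.1], 0.71)] [([334.0, 162.0, 447.2, 294.1], 0.65)]
cast [([219.5, 198.6], 0.88)] [([201.0, 181.4, 235.5, 212.9], 0.85)]
ring [([399.4, 256.9], 0.74)] [([384.4, 235.5, 416.8, 272.5], 0.78)]
```

View pics/scene0.png

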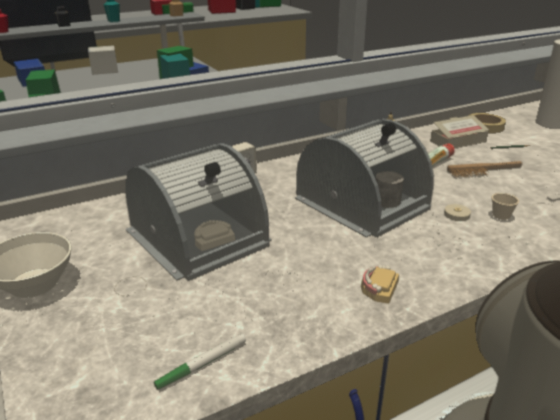

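View pics/top0.png

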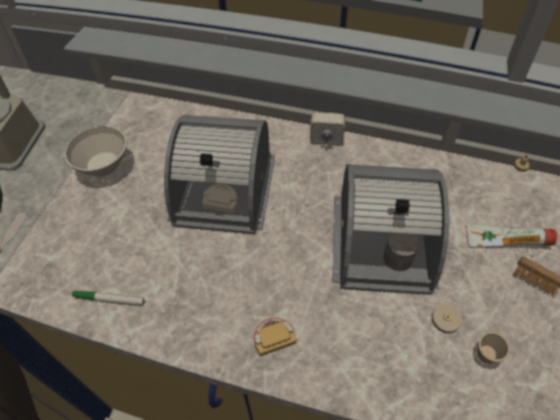

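The cast store is on the left: its pull is at scene (212,170) and top (206,159). The ring store is on the right: its pull is at scene (388,130) and top (402,206). Both doors are about half open. Next I'll fit the poses from the store masks and the pull pixels.

```bash
cat > h.py <<'E'
from workcell import bot
import cv2,numpy as np
from scipy.optimize import minimize,least_squares
def proj(o,X): return cv2.projectPoints(np.asarray(X,float).reshape(-1,3),cv2.Rodrigues(o["R"])[0],o["t"],o["camera_matrix"],np.asarray(o["D"]))[0].reshape(-1,2)
def ray(o,p):
    u=cv2.undistortPoints(np.array([[p]],float),o["camera_matrix"],np.asarray(o["D"])).ravel()
    return -o["R"].T@o["t"], o["R"].T@np.r_[u,1]
def tri(os,ps):
    f=lambda X:np.concatenate([proj(o,X)[0]-p for o,p in zip(os,ps)])
    s=least_squares(f,[.5,0,.1]); return s.x,s.fun
def W(x,y,yaw,P):
    c,s=np.cos(yaw),np.sin(yaw); P=np.asarray(P,float).reshape(-1,3)
    return P@np.array([[c,s,0],[-s,c,0],[0,0,1]])+[x,y,0]
def pull(q): a=.209+q; return [-.137*np.cos(a),0,.045+.137*np.sin(a)]
def blob(o,p,r=11,th=40):   # dark blob centroid near p
    g=o["color"].max(2); x,y=map(int,p); w=g[y-r:y+r+1,x-r:x+r+1]<th
    n,l,st,ce=cv2.connectedComponentsWithStats(w.astype(np.uint8)); i=1+st[1:,4].argmax()
    return ce[i]+[x-r,y-r], st[i].tolist()
t=np.linspace(0,np.pi,25); H=[]
for y in(-.099,.099):
    H+=[[.111*np.cos(a),y,.045+.111*np.sin(a)] for a in t]+[[sx*.113,y,z] for sx in(-1,1) for z in(0,.012)]
E
python3 - <<'E'
from h import *
O={c:bot.camera(c) for c in("scene","top")}
PP={"cast_store":((212,170),(206,159)),"ring_store":((388,130),(402,206))}
for n,pp in PP.items():
    M=[]
    for c in O:
        b=bot.trace(c,n)
        b.sort(key=lambda d:-d["p"]); m=b[0]["region"].astype(np.uint8); print(n,c,b[0]["p"],b[0]["extent"],m.sum())
        m=cv2.morphologyEx(m,cv2.MORPH_OPEN,np.ones((9,9)))
        h=cv2.convexHull(cv2.findNonZero(m)); f=np.zeros_like(m); cv2.fillConvexPoly(f,h,1); M.append(f)
    X,r=tri(list(O.values()),[np.array(p) for p in pp]); print("pull",X.round(4),r.round(1))
    def cost(v):
        s=0
        for o,f in zip(O.values(),M):
            g=np.zeros((1680,2240),np.uint8); cv2.fillConvexPoly(g,cv2.convexHull((proj(o,W(*v,H))*4+1.5).round().astype(np.int32)),1)
            F=cv2.resize(f,None,fx=4,fy=4,interpolation=0)
            s+=1-(g&F).sum()/(g|F).sum()
        return s
    best=None
    for yaw in np.radians([-40,-20,0,20,40]):
        c0=X[:2]+.07*np.array([np.cos(yaw),np.sin(yaw)])
        s=minimize(cost,[*c0,yaw],method="Nelder-Mead",options=dict(initial_simplex=[[*c0,yaw],[c0[0]+.02,c0[1],yaw],[c0[0],c0[1]+.02,yaw],[*c0,yaw+.15]],xatol=1e-4,fatol=1e-4,maxiter=120))
        if best is None or s.fun<best.fun: best=s
    v=best.x; print(n,v[:2].round(4),np.degrees(v[2]).round(1),best.fun)
    B=[blob(o,p) for o,p in zip(O.values(),pp)]; print(B)
    X,r=tri(list(O.values()),[b[0] for b in B]); print("pull blob",X.round(4),r.round(1))
    loc=W(0,0,-v[2],X-[*v[:2],0])[0]; print("local",loc.round(4),"r",np.hypot(loc[0],loc[2]-.045),"q",np.arctan2(loc[2]-.045,-loc[0])-.209)
    for c,o in O.items():
        im=o["color"]
        for p in proj(o,W(*v,H)): cv2.circle(im,tuple(int(z) for z in p),0,(255,0,0),-1)
        for q in (0,1.4): cv2.circle(im,tuple(int(z) for z in proj(o,W(*v,pull(q)))[0]),2,(0,255,0),-1)
cv2.imwrite("pics/fit.png",cv2.resize(np.hstack([O["scene"]["color"][80:300,110:450],O["top"]["color"][80:300,140:480]]),(800,259))[:,:,::-1])
E
```

```text
cast_store scene 0.88 [124.8, 145.6, 272.1, 278.4] 13642
cast_store top 0.71 [161.9, 111.7, 276.7, 233.8] 10588
pull [0.5745 0.1295 0.1573] [-0.5 -0.5  0.2  0.7]
cast_store [0.6439 0.1415] 9.4 0.20611329530523992Traceback (most recent call last):
  File "<stdin>", line 25, in <module>
  File "h.py", line 17, in blob
    n,l,st,ce=cv2.connectedComponentsWithStats(w.astype(np.uint8)); i=1+st[1:,4].argmax()
                                                                        ~~~~~~~~~~~~~~~^^
ValueError: attempt to get argmax of an empty sequence
```

```bash
sed -i 's/w=g\[y-r:y+r+1,x-r:x+r+1\]<th/w=g[y-r:y+r+1,x-r:x+r+1]; w=w<int(w.min())+22/' h.py
cat > fit.py <<'E'
from h import *
O={c:bot.camera(c) for c in("scene","top")}
PP={"cast_store":((212,170),(206,159)),"ring_store":((388,130),(402,206))}
for n,pp in PP.items():
    M=[]
    for c in O:
        b=bot.trace(c,n)
        b.sort(key=lambda d:-d["p"]); m=b[0]["region"].astype(np.uint8)
        cs=cv2.findContours(m,cv2.RETR_EXTERNAL,cv2.CHAIN_APPROX_NONE)[0]; cv2.drawContours(O[c]["color"],cs,-1,(255,255,0),1) if 0 else 0
        m=cv2.morphologyEx(m,cv2.MORPH_OPEN,np.ones((9,9)))
        h=cv2.convexHull(cv2.findNonZero(m)); f=np.zeros_like(m); cv2.fillConvexPoly(f,h,1); M.append(f)
    B=[blob(o,p) for o,p in zip(O.values(),pp)]; print(B)
    X,r=tri(list(O.values()),[b[0] for b in B]); print("pull blob",X.round(4),r.round(1))
    def cost(v):
        s=0
        for o,f in zip(O.values(),M):
            g=np.zeros((1680,2240),np.uint8); cv2.fillConvexPoly(g,cv2.convexHull((proj(o,W(*v,H))*4+1.5).round().astype(np.int32)),1)
            F=cv2.resize(f,None,fx=4,fy=4,interpolation=0)
            s+=1-(g&F).sum()/(g|F).sum()
        return s
    best=None
    for yaw in np.radians([-40,-20,0,20,40]):
        c0=X[:2]+.07*np.array([np.cos(yaw),np.sin(yaw)])
        s=minimize(cost,[*c0,yaw],method="Nelder-Mead",options=dict(initial_simplex=[[*c0,yaw],[c0[0]+.02,c0[1],yaw],[c0[0],c0[1]+.02,yaw],[*c0,yaw+.15]],xatol=1e-4,fatol=1e-4,maxiter=120))
        print(np.degrees(yaw).round(),s.x.round(3),round(s.fun,3))
        if best is None or s.fun<best.fun: best=s
    v=best.x; print(n,v[:2].round(4),np.degrees(v[2]).round(1),best.fun)
    loc=W(0,0,-v[2],X-[*v[:2],0])[0]; print("local",loc.round(4),"r",np.hypot(loc[0],loc[2]-.045),"q",np.arctan2(loc[2]-.045,-loc[0])-.209)
    for (c,o),f in zip(O.items(),M):
        im=o["color"]
        cv2.drawContours(im,cv2.findContours(f,0,1)[0],-1,(255,255,0),1)
        cv2.polylines(im,[cv2.convexHull(proj(o,W(*v,H)).round().astype(np.int32))],True,(255,0,0))
        for q in (0,1.4): cv2.circle(im,tuple(int(z) for z in proj(o,W(*v,pull(q)))[0]),2,(0,255,0),-1)
cv2.imwrite("pics/fit.png",cv2.resize(np.vstack([O["scene"]["color"][90:290,110:460],O["top"]["color"][100:300,140:490]]),(525,600))[:,:,::-1])
E
python3 fit.py
```

```text
[(array([211.32291667, 171.25      ]), [4, 4, 15, 19, 192]), (array([206.04166667, 159.67708333]), [6, 7, 11, 10, 96])]
pull blob [0.5755 0.1303 0.1547] [-0.4 -0.4  0.2  0.5]
-40.0 [ 0.626  0.135 -1.208] 0.342
-20.0 [0.643 0.141 0.183] 0.198
0.0 [0.644 0.141 0.173] 0.198
20.0 [0.644 0.141 0.17 ] 0.198
40.0 [0.643 0.141 0.175] 0.198
cast_store [0.6434 0.1413] 10.0 0.19767267905714436
local [-0.0688  0.001   0.1547] r 0.1294555058870439 q 0.8013786183972328
[(array([387.48235294, 130.54117647]), [4, 4, 15, 19, 170]), (array([401.50757576, 206.74242424]), [5, 6, 12, 13, 132])]
pull blob [ 0.5551 -0.2133  0.1676] [-0.1 -0.1  0.   0.1]
-40.0 [ 0.591 -0.214 -1.365] 0.3
-20.0 [ 0.602 -0.195  0.141] 0.174
0.0 [ 0.602 -0.197  0.153] 0.175
20.0 [ 0.602 -0.196  0.157] 0.175
40.0 [ 0.602 -0.197  0.161] 0.174
ring_store [ 0.6022 -0.1952] 8.1 0.17417968212494206
local [-0.0491 -0.0112  0.1676] r 0.13203787421683377 q 0.9805189450730237
```

View pics/fit.png

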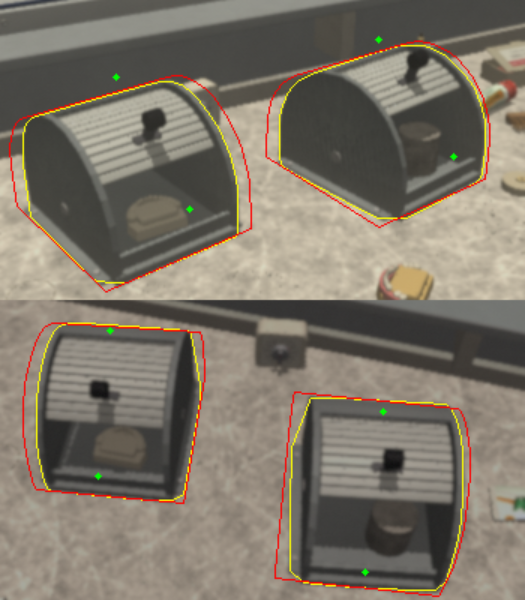

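The cheeks are clearly narrower than the 198 mm base flange. I'll refit with the cheek width free and the pull as a constraint.

```bash
python3 - <<'E'
s=open('fit.py').read()
s=s.replace("def cost(v):","def Hm(w): return [[.111*np.cos(a),y,.045+.111*np.sin(a)] for a in t for y in(-w,w)]+[[sx*.111,y,.0] for sx in(-1,1) for y in(-w,w)]+[[sx*.113,y,z] for sx in(-1,1) for y in(-.099,.099) for z in(0,.006)]\n    def cost(v):")
s=s.replace("proj(o,W(*v,H))","proj(o,W(*v[:3],Hm(v[3])))").replace("s=0\n        for o,f","s=0\n        for o,b in zip(O.values(),B): s+=.004*np.sum((proj(o,W(*v[:3],pull(v[4])))[0]-b[0])**2)\n        for o,f")
s=s.replace("[-40,-20,0,20,40]","[-15,0,15]")
i=s.index("s=minimize"); j=s.index("print(np.degrees")
s=s[:i]+'''v0=np.array([*c0,yaw,.085,.9]); S=np.vstack([v0,v0+np.diag([.02,.02,.12,.006,.15])])
        s=minimize(cost,v0,method="Nelder-Mead",options=dict(initial_simplex=S,xatol=1e-4,fatol=1e-4,maxiter=300))
        '''+s[j:]
i=s.index("    loc=W"); j=s.index("    for (c,o),f")
s=s[:i]+'    print("pull model",W(*v[:3],[pull(q) for q in (0,v[4],1.4)]).round(3).tolist())\n'+s[j:]
s=s.replace("W(*v,pull(q))","W(*v[:3],pull(q))").replace("for q in (0,1.4)","for q in (0,v[4],1.4)").replace("fit.png","fit2.png")
open('fit2.py','w').write(s)
E
python3 fit2.py
```

```text
[(array([211.32291667, 171.25      ]), [4, 4, 15, 19, 192]), (array([206.17777778, 159.81111111]), [6, 7, 11, 10, 90])]
pull blob [0.5756 0.1302 0.1545] [-0.3 -0.3  0.2  0.4]
-15.0 [0.645 0.142 0.166 0.082 0.777] 0.093
0.0 [0.645 0.142 0.165 0.082 0.778] 0.094
15.0 [0.644 0.142 0.164 0.082 0.777] 0.093
cast_store [0.6445 0.1422] 9.5 0.09250882509528435
pull model [[0.512, 0.12, 0.073], [0.57, 0.13, 0.159], [0.65, 0.143, 0.182]]
[(array([387.54705882, 130.50588235]), [4, 4, 15, 19, 170]), (array([401.4765625, 206.8671875]), [5, 6, 12, 13, 128])]
pull blob [ 0.5548 -0.2132  0.1677] [-0. -0.  0.  0.]
-15.0 [ 0.603 -0.202  0.18   0.085  0.966] 0.081
0.0 [ 0.604 -0.203  0.184  0.083  0.965] 0.078
15.0 [ 0.603 -0.203  0.185  0.083  0.97 ] 0.078
ring_store [ 0.6035 -0.2032] 10.5 0.0782780098644651
pull model [[0.472, -0.228, 0.073], [0.551, -0.213, 0.171], [0.609, -0.202, 0.182]]
```

View pics/fit2.png

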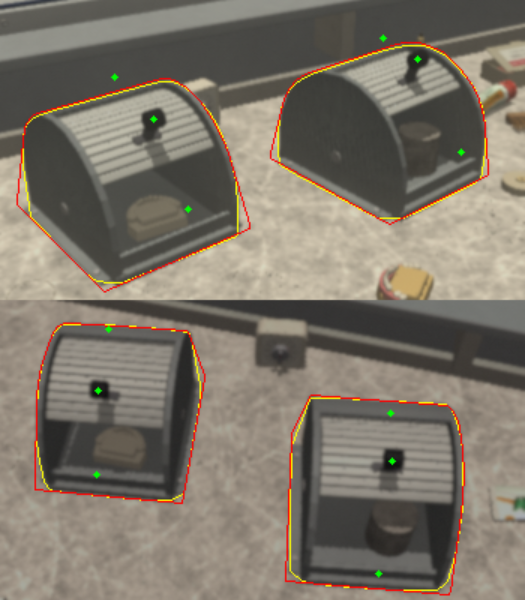

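```bash
python3 - <<'E'
from h import *
from scipy.spatial.transform import Rotation as R
o=bot.get_obs(); print({k:np.round(v,3).tolist() for k,v in o.items()})
r=R.from_euler('xyz',o["tcp_rot"],degrees=True); print(r.as_matrix().round(3))
E
```

```text
{'time': 1.7, 'q': [69.787, 4.98, 10.078, 95.1, 0.002, 90.003], 'qd': [-0.058, 0.017, 0.013, -0.005, -0.168, -0.081], 'joint_efforts': [-0.001, -52.01, 46.486, 0.002, 0.0, 0.0], 'ee_pos': [0.19, 0.516, 0.231], 'tcp_rot': [-179.999, -0.002, 159.784], 'wrist_force': [0.303, -0.504, 0.468], 'torque': [0.03, -0.009, 0.008], 'grasp_force': 0.0, 'opening': 0.085}
[[-0.938  0.346 -0.   ]
 [ 0.346  0.938 -0.   ]
 [ 0.    -0.    -1.   ]]
```

{"method": "send_rows", "body": {
  "moves": [0.76,-0.77,0.05,0,0,0.175,-1,0.76,-0.77,0.05,0,0,0.175,-1,0.76,-0.77,0.05,0,0,0.175,-1,0.76,-0.77,0.05,0,0,0.175,-1,0.76,-0.77,0,0,0,0.175,-1,0.76,-0.77,0,0,0,0.175,-1,0.76,-0.77,0,0,0,0.175,-1,0.76,-0.77,0,0,0,0.175,-1],
  "squeeze": 40
}}

```text
time: 2.7
ee_pos: [0.3426, 0.3615, 0.2364]
tcp_rot: [180.0, 0.0, 171.9]
wrist_force: [-0.1, 0.6, -0.1]
opening: 0.0856
grasp_force: 0.0
```

```bash
python3 -c "
from h import *
o=bot.get_obs();print(o['q'],o['ee_pos'],o['tcp_rot'])"
```

```text
[ 4.65346463e+01 -2.04468095e+00  3.47368652e+00  9.55059740e+01
  7.17140990e-04  5.46639934e+01] [0.3425989  0.36146659 0.23635555] [1.79989475e+02 6.58298891e-03 1.71870652e+02]
```

{"method": "send_rows", "body": {
  "moves": [0.76,-0.77,0,0,0,0.175,-1,0.76,-0.77,0,0,0,0.175,-1,0.76,-0.77,0,0,0,0.175,-1,0.76,-0.77,0,0,0,0.175,-1,0.76,-0.77,0,0,0,0.175,-1,0.76,-0.77,0,0,0,0.175,-1,0.76,-0.77,0,0,0,0.175,-1,0.76,-0.77,0,0,0,0.175,-1]
}}

```text
time: 3.7
ee_pos: [0.4946, 0.2074, 0.2363]
tcp_rot: [180.0, 0.0, -176.1]
wrist_force: [0.7, 0.7, -0.6]
opening: 0.0853
grasp_force: 0.0
```

{"method": "send_rows", "body": {
  "moves": [0.76,-0.77,0,0,0,0.175,-0.6,0.76,-0.77,0,0,0,0.175,-0.3,0.76,-0.77,0,0,0,0.175,-0.3,0.76,-0.77,0,0,0,0.175,-0.3,0,0,0,0,0,0,-0.3,0,0,0,0,0,0,-0.3]
}}

```text
time: 4.45
ee_pos: [0.5697, 0.1313, 0.2362]
tcp_rot: [180.0, -0.0, -170.2]
wrist_force: [-0.4, -0.3, -0.1]
opening: 0.0555
grasp_force: 0.0
```

```bash
python3 - <<'E'
from h import *
im=[]
for c,p in(("scene",(212,170)),("top",(206,159))):
    o=bot.camera(c); X=proj(o,bot.get_obs()["ee_pos"])[0]; print(X)
    I=o["color"][:,:,::-1].copy(); cv2.circle(I,tuple(int(v) for v in X),1,(0,0,255),-1)
    im.append(cv2.resize(I[p[1]-95:p[1]+65,p[0]-80:p[0]+80],(400,400)))
cv2.imwrite("pics/a.png",np.hstack(im))
E
```

```text
[208.06281262 124.27014776]
[197.71937834 128.09275681]
```

View pics/a.png

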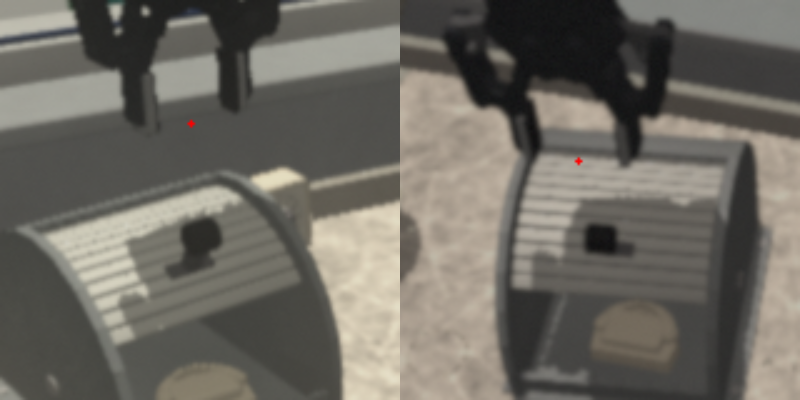

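The left crop (scene) shows the fingers lined up over the pull, which is at (200,237). The right crop (top) agrees, with the pull at (600,238). I'll descend and pinch.

{"method": "send_rows", "body": {
  "moves": [0.1,0,-0.96,0,0,0,-0.3,0,0,-0.96,0,0,0,-0.3,0,0,-0.96,0,0,0,-0.3,0,0,-0.96,0,0,0,-0.3,0,0,0,0,0,0,0.3,0,0,0,0,0,0,1,0,0,0,0,0,0,1,0,0,0,0,0,0,1]
}}

```text
time: 5.55
ee_pos: [0.5729, 0.13, 0.1417]
tcp_rot: [-179.9, 0.1, -170.2]
wrist_force: [-0.6, -7.1, -0.5]
opening: 0.019
grasp_force: 42.7
```

{"method": "send_rows", "body": {
  "moves": [0,0,0,0,0,0,1,0,0,0,0,0,0,1]
}}

```text
time: 5.8
ee_pos: [0.5729, 0.13, 0.1417]
tcp_rot: [-179.9, 0.1, -170.2]
wrist_force: [0.3, -7.4, -1.0]
opening: 0.0191
grasp_force: 42.7
```

```bash
python3 - <<'E'
from h import *
for v,q0,q1 in(((.6445,.1422,np.radians(9.5)),.777,-.03),((.6035,-.2032,np.radians(10.5)),.967,1.43)):
    P=W(*v,[pull(q) for q in np.linspace(q0,q1,9)]); print(P.round(4)[[0,-1]]); print((np.diff(P,axis=0)/.025).round(2).tolist())
E
```

```text
[[0.5699 0.1297 0.1592]
 [0.5115 0.1199 0.0694]]
[[-0.44, -0.07, -0.33], [-0.4, -0.07, -0.37], [-0.36, -0.06, -0.41], [-0.32, -0.05, -0.45], [-0.28, -0.05, -0.48], [-0.23, -0.04, -0.5], [-0.18, -0.03, -0.52], [-0.12, -0.02, -0.54]]
[[ 0.5517 -0.2128  0.1715]
 [ 0.6127 -0.2015  0.1817]]
[[0.29, 0.05, 0.11], [0.3, 0.06, 0.1], [0.3, 0.06, 0.08], [0.31, 0.06, 0.06], [0.31, 0.06, 0.04], [0.31, 0.06, 0.02], [0.31, 0.06, 0.01], [0.31, 0.06, -0.01]]
```

{"method": "send_rows", "body": {
  "moves": [-0.44,-0.07,-0.33,0,0,0,1,-0.4,-0.07,-0.37,0,0,0,1,-0.36,-0.06,-0.41,0,0,0,1,-0.32,-0.05,-0.45,0,0,0,1]
}}

```text
time: 6.3
ee_pos: [0.5353, 0.1237, 0.1044]
tcp_rot: [-179.8, 0.2, -170.2]
wrist_force: [-2.9, -10.1, 7.7]
opening: 0.0195
grasp_force: 45.9
```

{"method": "send_rows", "body": {
  "moves": [-0.28,-0.05,-0.48,0,0,0,1,-0.23,-0.04,-0.5,0,0,0,1,-0.18,-0.03,-0.52,0,0,0,1,-0.12,-0.02,-0.5,0,0,0,1,0,0,0,0,0,0,1,0,0,0,0,0,0,1]
}}

```text
time: 7.05
ee_pos: [0.5146, 0.1202, 0.0527]
tcp_rot: [-179.9, 0.0, -170.2]
wrist_force: [-2.7, -8.1, 1.0]
opening: 0.0189
grasp_force: 44.4
```

```bash
python3 - <<'E'
from h import *
im=[]
for c,p in(("scene",(212,190)),("top",(206,180))):
    o=bot.camera(c); I=o["color"][:,:,::-1].copy()
    im.append(cv2.resize(I[p[1]-100:p[1]+100,p[0]-100:p[0]+100],(400,400)))
cv2.imwrite("pics/b.png",np.hstack(im)); print(bot.get_obs()["q"])
E
```

```text
[ 13.23200298   2.37848577 -12.43698261  75.14657267  -0.15135468
   3.42739521]
```

View pics/b.png

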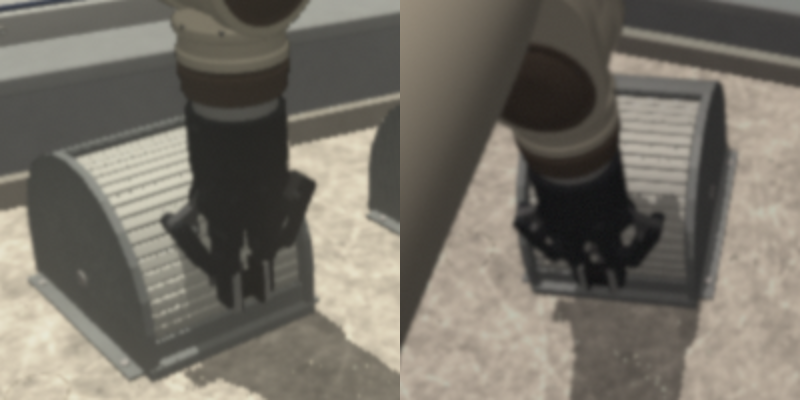

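The door is nearly shut, with its lower edge near the sill. I'll keep going down until the stop pushes back.

{"method": "send_rows", "body": {
  "moves": [-0.02,0,-0.12,0,0,0,1,-0.02,0,-0.12,0,0,0,1,0,0,0,0,0,0,1]
}}

```text
time: 7.52
ee_pos: [0.5147, 0.1202, 0.0516]
tcp_rot: [-179.8, 0.3, -170.2]
wrist_force: [-16.3, -12.3, 38.0]
opening: 0.0197
grasp_force: 49.2
```

{"method": "send_rows", "body": {
  "moves": [0,0,0.14,0,0,0,1,0,0,0,0,0,0,0,0,0,0,0,0,0,-0.3,0,0,0,0,0,0,-0.3,0,0,0,0,0,0,-0.3,-0.3,-0.05,0.8,0,0,0,-0.3,-0.3,-0.05,0.9,0,0,0,-0.3,-0.3,-0.05,0.9,0,0,0,-0.3]
}}

```text
time: 8.52
ee_pos: [0.4904, 0.1176, 0.1143]
tcp_rot: [180.0, -0.0, -170.1]
wrist_force: [0.1, -0.6, -0.3]
opening: 0.0555
grasp_force: 0.0
```

{"method": "send_rows", "body": {
  "moves": [0,-0.3,0.9,0,0,0,-0.3,0,-0.5,0.9,0,0,0,-0.3,0,-0.8,0.9,0,0,0,-0.3,0,-0.9,0.9,0,0,0,-0.3,0.1,-0.9,0.9,0,0,0,-0.3,0.2,-0.9,0,0,0,0,-0.3,0.3,-0.9,0,0,0,0.1,-0.3,0.3,-0.9,0,0,0,0,-0.3]
}}

```text
time: 9.52
ee_pos: [0.5135, -0.0355, 0.2262]
tcp_rot: [180.0, 0.0, -169.3]
wrist_force: [0.1, -0.2, -0.3]
opening: 0.0557
grasp_force: 0.0
```

```bash
python3 - <<'E'
from h import *
O=[];B=[];im=[]
for c,p,p0 in(("scene",(212,200),None),("top",(206,180),None)):
    o=bot.camera(c); I=o["color"][:,:,::-1].copy(); v=(.6445,.1422,np.radians(9.5))
    print(proj(o,W(*v,[pull(0),pull(.1)])).round(1).tolist(), blob(o,proj(o,W(*v,pull(0)))[0],9))
    B.append(blob(o,proj(o,W(*v,pull(0)))[0],9)[0]);O.append(o)
    im.append(cv2.resize(I[p[1]-100:p[1]+100,p[0]-100:p[0]+100],(400,400)))
print(tri(O,B)); print(bot.get_obs()["ee_pos"])
cv2.imwrite("pics/c.png",np.hstack(im))
E
```

```text
[[235.1, 229.9], [233.5, 222.0]] (array([235.00518135, 231.15544041]), [0, 3, 18, 16, 193])
[[204.4, 216.6], [203.8, 210.6]] (array([205.28037383, 216.79439252]), [4, 5, 13, 10, 107])
(array([0.51440658, 0.11961396, 0.06993846]), array([-0.05783053, -0.0527213 ,  0.02792152,  0.08375064]))
[ 0.51365259 -0.03634836  0.2259006 ]
```

View pics/c.png

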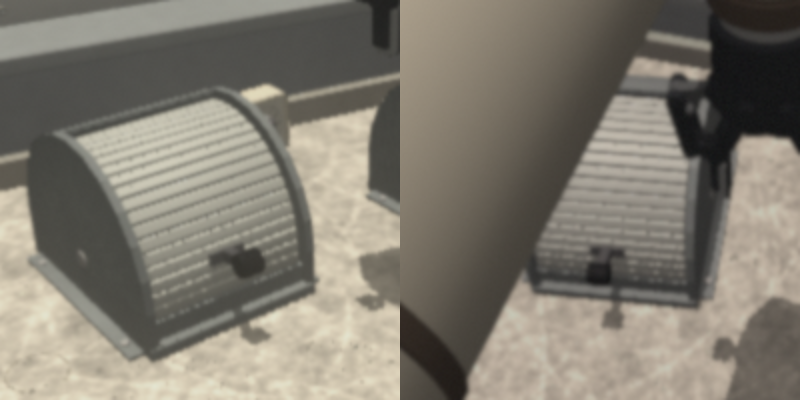

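The cast door is shut: its pull sits at the q=0 prediction, with scene (235,231) against 235,230 and top (205,217) against 204,217. On to the ring store's pull.

{"method": "send_rows", "body": {
  "moves": [0.2,-0.88,0.06,0,0,0,-0.3,0.2,-0.88,0.06,0,0,0,-0.3,0.2,-0.88,0.06,0,0,0,-0.3,0.2,-0.88,0.06,0,0,0,-0.3,0.2,-0.88,0.06,0,0,0,-0.3,0.2,-0.88,0.06,0,0,0,-0.3,0.2,-0.88,0.06,0,0,0,-0.3,0.2,-0.88,0.06,0,0,0,-0.3]
}}

```text
time: 10.62
ee_pos: [0.5536, -0.2123, 0.2383]
tcp_rot: [180.0, 0.0, -169.3]
wrist_force: [0.6, 0.3, -0.2]
opening: 0.0555
grasp_force: 0.0
```

{"method": "send_rows", "body": {
  "moves": [0,0,0,0,0,0,-0.3,0,0,0,0,0,0,-0.3]
}}

```text
time: 10.88
ee_pos: [0.5533, -0.2109, 0.2382]
tcp_rot: [180.0, -0.0, -169.3]
wrist_force: [0.1, -0.0, 0.6]
opening: 0.0556
grasp_force: 0.0
```

```bash
python3 - <<'E'
from h import *
im=[]
for c,p in(("scene",(388,130)),("top",(402,206))):
    o=bot.camera(c); I=o["color"][:,:,::-1].copy()
    im.append(cv2.resize(I[p[1]-95:p[1]+65,p[0]-80:p[0]+80],(400,400)))
cv2.imwrite("pics/d.png",np.hstack(im))
E
```

```text
(no output)
```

View pics/d.png

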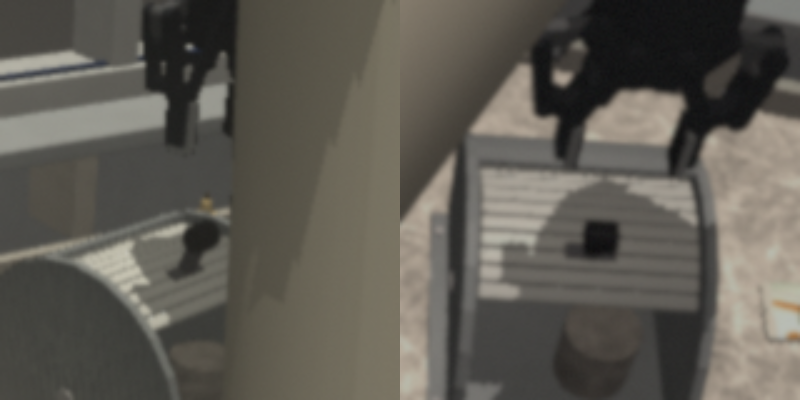

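The pull is at (600,238) in the right crop, between the fingers once perspective is allowed for. I'll descend and pinch.

{"method": "send_rows", "body": {
  "moves": [0,-0.08,-0.84,0,0,0,-0.3,0,0,-0.84,0,0,0,-0.3,0,0,-0.84,0,0,0,-0.3,0,0,-0.84,0,0,0,-0.3,0,0,0,0,0,0,0.3,0,0,0,0,0,0,1,0,0,0,0,0,0,1,0,0,0,0,0,0,1]
}}

```text
time: 11.98
ee_pos: [0.5534, -0.2121, 0.1555]
tcp_rot: [180.0, 0.1, -169.2]
wrist_force: [-1.4, 6.3, 1.5]
opening: 0.0196
grasp_force: 41.2
```

{"method": "send_rows", "body": {
  "moves": [0.29,0.05,0.11,0,0,0,1,0.3,0.06,0.1,0,0,0,1,0.3,0.06,0.08,0,0,0,1,0.31,0.06,0.06,0,0,0,1]
}}

```text
time: 12.48
ee_pos: [0.5827, -0.2062, 0.1633]
tcp_rot: [179.9, -0.1, -169.2]
wrist_force: [-4.7, 5.5, -3.6]
opening: 0.0189
grasp_force: 40.0
```

{"method": "send_rows", "body": {
  "moves": [0.31,0.06,0.04,0,0,0,1,0.31,0.06,0.02,0,0,0,1,0.31,0.06,0,0,0,0,1,0.2,0.04,-0.01,0,0,0,1,0,0,0,0,0,0,1,0,0,0,0,0,0,1]
}}

```text
time: 13.22
ee_pos: [0.611, -0.2005, 0.1647]
tcp_rot: [179.9, -0.1, -169.2]
wrist_force: [-3.5, 7.2, -1.2]
opening: 0.0192
grasp_force: 39.7
```

{"method": "send_rows", "body": {
  "moves": [0.12,0.02,0,0,0,0,1,0,0,0,0,0,0,1]
}}

```text
time: 13.48
ee_pos: [0.6111, -0.2005, 0.1647]
tcp_rot: [179.9, -0.4, -169.3]
wrist_force: [-20.0, 4.6, 3.1]
opening: 0.0194
grasp_force: 40.3
```

The door is at its open stop: 20 N and no movement. Now I'll ease off, release, lift and back away.

{"method": "send_rows", "body": {
  "moves": [-0.08,0,0,0,0,0,1,0,0,0,0,0,0,0,0,0,0,0,0,0,-0.3,0,0,0,0,0,0,-0.3,0,0,0,0,0,0,-0.3,0,0,0.6,0,0,0,-0.3,0,0,0.9,0,0,0,-0.3,0,0,0.9,0,0,0,-0.3]
}}

```text
time: 14.48
ee_pos: [0.6125, -0.2011, 0.2261]
tcp_rot: [-180.0, 0.0, -169.3]
wrist_force: [-0.0, 0.4, 0.4]
opening: 0.0553
grasp_force: 0.0
```

{"method": "send_rows", "body": {
  "moves": [-0.3,0.9,0.5,0,0,0,-0.3,-0.6,0.9,0.2,0,0,0,-0.3,-0.8,0.9,0,0,0,0,-0.3,-0.8,0.9,0,0,0,0,-0.3,-0.8,0.9,0,0,0,0,-0.3,-0.8,0.9,0,0,0,0,-0.3,-0.8,0.9,0,0,0,0,-0.3,-0.8,0.9,0,0,0,0,-0.3]
}}

```text
time: 15.48
ee_pos: [0.4687, -0.0197, 0.2423]
tcp_rot: [180.0, 0.0, -169.2]
wrist_force: [-0.3, 1.2, -0.6]
opening: 0.0552
grasp_force: 0.0
```

{"method": "send_rows", "body": {
  "moves": [-0.8,0.9,0,0,0,0,-0.3,-0.8,0.9,0,0,0,0,-0.3,-0.8,0.9,0,0,0,0,-0.3,-0.5,0.9,0,0,0,0,-0.3,0,0.9,0,0,0,0,-0.3,0,0,0,0,0,0,-0.3]
}}

```text
time: 16.23
ee_pos: [0.3968, 0.0927, 0.2422]
tcp_rot: [180.0, 0.0, -169.1]
wrist_force: [-0.4, -1.0, -0.7]
opening: 0.0556
grasp_force: 0.0
```

```bash
python3 - <<'E'
from h import *
print(bot.get_obs()["ee_pos"])
for n,v,q,d in(("cast",(.6445,.1422,np.radians(9.5)),0,.1),("ring",(.6035,-.2032,np.radians(10.5)),1.4,-.1)):
    O=[];B=[]
    for c in("scene","top"):
        o=bot.camera(c); P=proj(o,W(*v,[pull(q),pull(q+d)]));
        try: b=blob(o,P[0],9)
        except Exception as e: b=(e,)
        print(n,c,P.round(1).tolist(),b)
        cv2.imwrite(f"pics/e_{c}.png",o["color"][60:320,100:480,::-1])
cv2.imwrite("pics/e.png",np.hstack([cv2.imread(f"pics/e_{c}.png") for c in("scene","top")]))
E
```

```text
[0.39675649 0.09265387 0.2422091 ]
cast scene [[235.1, 229.9], [233.5, 222.0]] (array([235.04166667, 231.14583333]), [0, 3, 18, 16, 192])
cast top [[204.4, 216.6], [203.8, 210.6]] (array([204.21276596, 215.05673759]), [3, 0, 14, 15, 141])
ring scene [[365.9, 115.5], [371.2, 117.5]] (array([365.7852349, 117.1409396]), [3, 5, 15, 14, 149])
ring top [[400.7, 175.2], [401.2, 181.6]] (array([399.89320388, 176.59223301]), [4, 5, 12, 14, 103])
```

View pics/e.png

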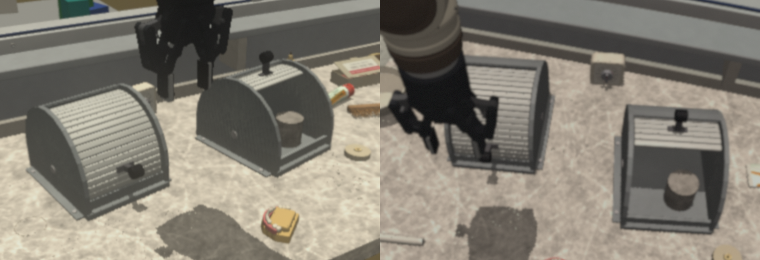

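The cast store is shut, with its pull low at crop (130,170). The ring store is fully open, with its pull on top at (266,62), and the ring is standing. The arm is clear of both.

```bash
python3 -c "
from workcell import bot
print(bot.job_done())"
```

```text
the job is handed in; nothing more can be done
None
```

The cast store's door is fully shut, then the ring store's was rolled fully open (each run to its stop); both pulls are released, the ring still stands, I did not touch the cast, the arm is clear, and the job is handed in.

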